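Put the socket back and slide the red cassette home

ROBOT

A 7-joint arm with a two-finger parallel gripper is mounted at the origin on the work surface. World frame = base frame: x ahead of the robot, y to its left, z up, the work surface at z = 0. Lengths are in m, angles in rad, forces in N, time in s.
With the tool pointing down it reaches from about 0.425 to 0.975 m from the base axis. Payload 16.7 kg.
Tool frame: the origin (TCP) lies midway between the tips of the shut fingers; the grasp point (between the pads) lies 19 mm behind it; z points along the fingers, y is the line along which they close (so a half turn about z gives the same grasp; the last joint's range is limited). The gripper opens to 85 mm and grips with 20 to 120 N. Pads are 22 mm wide; open, the fingers measure 114 mm over their backs; the gripper's body (76 mm by 85 mm) begins 54 mm behind the grasp point. The pads swing forward as they close: fully open they stand 13 mm farther back than shut.
Start: joints at [1.036, 0.426, 0.074, 1.606, -0.034, 1.111, -0.067], TCP at [0.254, -0.625, 0.231] pointing down, gripper open.
Joint ranges: [-2.85, 2.85], [-0.5, 2.14], [-1.23, 1.37], [0.21, 2.46], [-1.02, 4.16], [0.16, 2.05], [-2.73, 2.73]. Speed limits (rad/s): [1.89, 1.89, 2.39, 2.39, 3.01, 3.01, 3.01].

INTERFACE

Orientations are given as a unit quaternion [w, x, y, z].
In Python, from cell import manip gives the robot as it stands.
- The arm moves only by the tool move_arm, never from a script. Its argument "increments" is a list of rows, each a list of 7 numbers: the shift along the tool's x, y, z normalised to -1 to 1, where 1 is 25 cm, then the turn, a rotation vector about the tool's x, y, z normalised to -1 to 1, where 1 is pi/2 rad, then the closure, from 0 (fully open) to 1 (shut). In form: [[tx, ty, tz, wx, wy, wz, grip], ...]. A call has 1 to 12 rows; each row is the pose to reach, as a shift and turn from the pose commanded when the call began, along the tool's axes at that moment; what a row does not reach only later rows make up. A row lasts 1/10 s, in which the tool goes at most 50 mm and 8.59 degrees, less where a joint would pass 70% of its speed; a pose out of reach is approached as far as the arm can. A call with a number of a shift or a turn outside -1 to 1 is refused whole. A call with a gripper value outside its range is refused whole. The fingers move at their own pace and stop on an object; the grip force is fixed at half the most. Time passes only in rows, so rows that repeat a pose let the fingers close. It gives the time, the measured TCP pose, the force, the opening and the grip force at its end, in the units of the state.
- manip.read_state(): the state, without advancing time (a new reading comes with each control period).
- manip.camera(name): name is "side" or "top"; returns the picture (480x640x3 uint8, red, green, blue); there is no depth.
- manip.get_calibration(name): a dict with "intrinsics" (3x3 intrinsics, pixels), "world_from_camera" (4x4, takes a point from camera to world coordinates). Camera axes: x right, y up, looking along -z (the intrinsics and any distortion apply to the point x, -y, -z); pixel columns grow to the right and rows downward; lengths in m; the calibration is good to about 2 mm. A picture is of the moment at which its call begins. get_calibration takes no time and is no camera call.
- manip.job_done(): hands the job in; it is judged then, once.
Trained networks look in the newest picture that a camera, given by its name, has taken for a name from the list of things; names that differ only in an ending like _2 or _b are one class to them, and where a whole thing is asked for, a point or a joint stands for the part that bears it (a point fixed in the world has none). Each returns a list of dicts, best first, with "conf" (0 to 1); they miss things now and then, are a little off and sometimes report something else, mostly with a low value. They report only what shows in the picture. A call takes as long as a camera call. They do not tell look-alikes from the thing itself.
- manip.silhouettes(query, camera): "region" (480x640 bool, what is visible of it) and "bbox" ([left, top, width, height] in pixels, round what is visible of it).
The state is a dict: "time": time; "joint_positions": joint angles; "joint_vel": joint speeds; "tau": joint torques, N m; "ee_pos": TCP position; "eef_rot": TCP orientation; "wrist_force": force on the tool from outside, world axes, zero at the start; "ft_torque": the same for the moment, N m; "width": finger opening in m; "grip_force": force on a finger pad.
Only numpy, scipy, OpenCV 4.12 (cv2) and the standard library are available. Lean on these libraries where they do the work, as an engineer would, in place of code of your own. Each camera call takes 0.05 s, during which the arm holds its last target. There are 200 camera calls.

TASK

Stand the loose chrome socket upright in the empty front compartment of the red socket cassette, and slide that cassette fully home in its rack, flush with the rack's front. The cassette jams in its guides if it is pushed off-centre, so push it along its centre line. Leave the blue cassette where it is.

Things in the scene. Friction and masses are not known exactly. Their poses are not given: they have to be found in the camera images.
- red_cassette: Red open tray in either rack lane, 180 x 110 x 34 mm high, walls and floor 5 mm, 0.6 kg; pulled out 70 to 110 mm. Origin: centre of underside; +x points into the rack. Near face at x=-90 mm, white stripe at y=0. Empty front compartment: x -85 to -7.5 mm, 100 mm wide; rear one holds fixed sockets 51 mm high. Slides if pushed within 15 mm of the stripe; wedges if pushed near a corner.
- blue_cassette: Bystander, to be left in place: blue tray of the same size and axes in the rack's other lane, also pulled out 70 to 110 mm, with a big socket fixed in its front compartment, top 63 mm above the tray's underside.
- socket: Loose chrome (bright steel) socket: upright cylinder, 34 mm diameter, 58 mm high, 0.16 kg, dark hole in its top, standing on the bench left or right of the rack. Origin: centre of its underside, z along its axis. A black socket of the same size and a brass flanged bushing (48 mm wide, 35 mm high) stand about too and are not wanted.
- rack: Fixed two-lane rack. Origin: bench height, middle of its front line (front ends of the yellow guide shoes); +x points into the rack. Base plate 5 mm thick, x -130 to 200 mm, 320 mm wide; trays slide on it. Lane centre lines y=+75 and -75 mm. Shoes 45 mm long, top at 39 mm, 2 mm play each side of a tray. Home at the back stop: tray's near face flush with x=0, its origin at x=90 mm.
There are look-alikes about, which are no part of the job. Leave any orange look-alike of the red_cassette alone. Several things have the shape of the socket; the one meant has the colours described above.

How it is judged:
At the end, for the whole second after the job is handed in: The red cassette lies flat in its lane within 10 mm of its home position against the back stop and within 10 degrees of straight, the chrome socket stands upright (within 10 degrees) on the floor of its front compartment, and both are at rest (x of red_cassette in the frame of rack above 0.08 m and z of red_cassette in the frame of rack below 0.012 m and angle between the x axis of red_cassette and the x axis of rack, either way round below 0.17 rad and angle between red_cassette's own z axis and vertical below 0.1 rad and x of socket in the frame of red_cassette between -0.085 and -0.012 m and y of socket in the frame of red_cassette between -0.05 and 0.05 m and z of socket in the frame of red_cassette below 0.015 m and angle between socket's own z axis and vertical below 0.17 rad and linear speed of each of red_cassette, socket below 0.02 m/s); the robot touches nothing.
It fails at once if the blue cassette is moved by more than 15 mm (distance of blue_cassette from where it was at the start of the episode above 0.015 m).
It also fails if it takes over 51 s, if anything falls off the work surface, if the arm or the gripper's body presses on something with over 40 N, if the wrist force passes 120 N, or if a joint passes its speed limit or range.

## Working session

There is one attempt and no reset: what is moved stays moved. The work goes in short steps, Python scripts to look and compute and a tool call to move; the robot and the scene stay as the last step left them, time stands still between calls to the robot, and variables do not carry over. Pictures are saved under pics/ and viewed, at most 10 in all, crops included, and the job is handed in when it is done.

Besides the shell and the picture viewer there is one more tool, called after "Call:" as a command line: name --pt "numbers of a row" for each row, then --argument value for the rest. move_arm: Moves the arm, as the interface text tells. Its arguments: {"type":"object","properties":{"increments":{"type":"array"}},"required":["increments"]}

```bash
mkdir -p pics
cat > h.py <<'E'
import numpy as np, cv2
from cell import manip
def snap(c,n):
    im=np.array(manip.camera(c)); cv2.imwrite(f'pics/{n}.png',im[:,:,::-1]); return im
def ray(c,u,v):
    k=manip.get_calibration(c);K=np.array(k["intrinsics"]);T=np.array(k["world_from_camera"])
    d=np.linalg.inv(K)@[u,v,1]; d=T[:3,:3]@[d[0],-d[1],-d[2]]; return T[:3,3],d
def atz(c,u,v,z):
    o,d=ray(c,u,v); return o+d*(z-o[2])/d[2]
def proj(c,p):
    k=manip.get_calibration(c);K=np.array(k["intrinsics"]);T=np.linalg.inv(np.array(k["world_from_camera"]))
    q=T[:3,:3]@p+T[:3,3]; q=K@[q[0],-q[1],-q[2]]; return q[:2]/q[2]
E
python3 - <<'E'
from h import *
for c in("top","side"):
    snap(c,c+"0"); print(c,manip.get_calibration(c))
    for q in("red_cassette","blue_cassette","socket","rack"):
        for r in manip.silhouettes(q,c): print(c,q,round(r["conf"],2),r["bbox"])
print(manip.read_state())
E
```

```text
top {'intrinsics': array([[539.9482822 ,   0.        , 321.09978743],
       [  0.        , 539.9482822 , 250.82480601],
       [  0.        ,   0.        ,   1.        ]]), 'world_from_camera': array([[ 1.15955736e-02,  9.92508096e-01, -1.21627386e-01,
         3.80864555e-01],
       [-9.99931064e-01,  1.17340856e-02,  4.22608446e-04,
         2.11711619e-02],
       [ 1.84662847e-03,  1.21614101e-01,  9.92575740e-01,
         1.01052676e+00],
       [ 0.00000000e+00,  0.00000000e+00,  0.00000000e+00,
         1.00000000e+00]])}
top red_cassette 0.86 [235.1, 155.1, 63.2, 107.3]
top red_cassette 0.57 [427.0, 72.7, 94.0, 105.9]
top blue_cassette 0.72 [318.6, 170.0, 64.0, 98.6]
top socket 0.87 [491.3, 200.8, 34.8, 25.0]
top socket 0.73 [506.2, 246.6, 25.4, 17.4]
top socket 0.6 [466.2, 237.7, 25.3, 22.8]
top rack 0.65 [219.3, 107.8, 176.1, 177.0]
side {'intrinsics': array([[450.43134062,   0.        , 315.56895215],
       [  0.        , 450.43134062, 243.54978054],
       [  0.        ,   0.        ,   1.        ]]), 'world_from_camera': array([[ 0.97119862,  0.17897431, -0.15729413, 
[... 597 characters left out ...]
_positions': array([ 1.03547458,  0.42611903,  0.07389446,  1.60598306, -0.03410243,
        1.11079339, -0.0671216 ]), 'joint_vel': array([-0.00124781, -0.00044056,  0.00142248, -0.00170798, -0.00171315,
        0.00021243,  0.0011357 ]), 'tau': array([-1.93157597e-03, -9.48832154e+01,  3.75379711e+00, -4.63589537e+01,
        1.90174155e-02,  3.18365506e-03,  2.59945034e-05]), 'ee_pos': array([ 0.25399383, -0.62536179,  0.23129641]), 'eef_rot': array([-2.59481358e-05,  9.81457513e-01,  1.91679808e-01,  1.13089291e-05]), 'wrist_force': array([-0.00181914,  0.43060686,  0.50352972]), 'ft_torque': array([-0.0058206 , -0.00448408, -0.079942  ]), 'grip_force': 0.0, 'width': 0.08547491706234246}
```

View pics/top0.png

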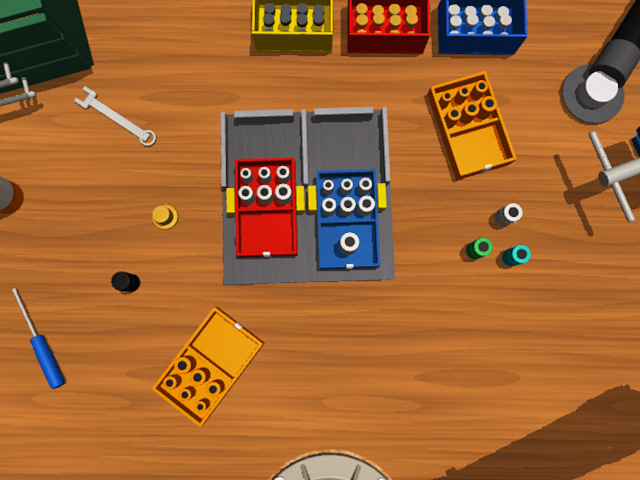

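View pics/side0.png

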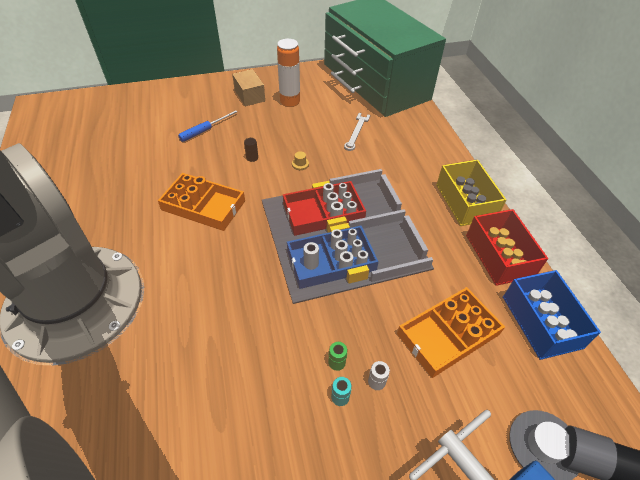

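The top view shows the red tray in the left lane (stripe ~(266,254)) and the blue in the right lane. The chrome socket is at ~(512,212), with green (482,247) and cyan (517,254) ones nearby. In the side view the chrome one is at ~(379,374). I'll crop the views next to get accurate positions.

Run:
```python
from h import *
a=cv2.imread('pics/top0.png')
cv2.imwrite('pics/c1.png',cv2.resize(a[150:290,215:400],None,fx=4,fy=4,interpolation=cv2.INTER_CUBIC))
b=cv2.imread('pics/side0.png')
c=np.hstack([cv2.resize(a[190:240,480:540],None,fx=6,fy=6),cv2.resize(b[350:400,350:410],None,fx=6,fy=6)])
cv2.imwrite('pics/c2.png',c)
# colour stats
hsv=cv2.cvtColor(a,cv2.COLOR_BGR2HSV)
y=((abs(hsv[...,0].astype(int)-28)<5)&(hsv[...,1]>200)&(hsv[...,2]>120)).astype(np.uint8)
n,l,s,cc=cv2.connectedComponentsWithStats(y)
for i in range(1,n):
    if s[i][4]>40:print(s[i],cc[i])
for r in manip.silhouettes("socket","side"): 
    m=r["region"];print(r["bbox"],np.argwhere(m).mean(0)[::-1])
```

```text
[252   0  81  35 884] [288.85067873  22.30656109]
[377 183   9  25 192] [381.40104167 195.24479167]
[308 185   9  25 187] [311.86096257 197.31550802]
[296 186   9  25 200] [299.62 198.04]
[227 188   8  25 175] [230.18857143 200.34285714]
[332.2, 376.1, 21.5, 33.7] [340.65434783 390.66304348]
[326.4, 340.4, 19.2, 28.3] [337.05288462 354.92067308]
[367.5, 360.0, 21.0, 29.6] [378.30088496 374.92699115]
```

View pics/c1.png

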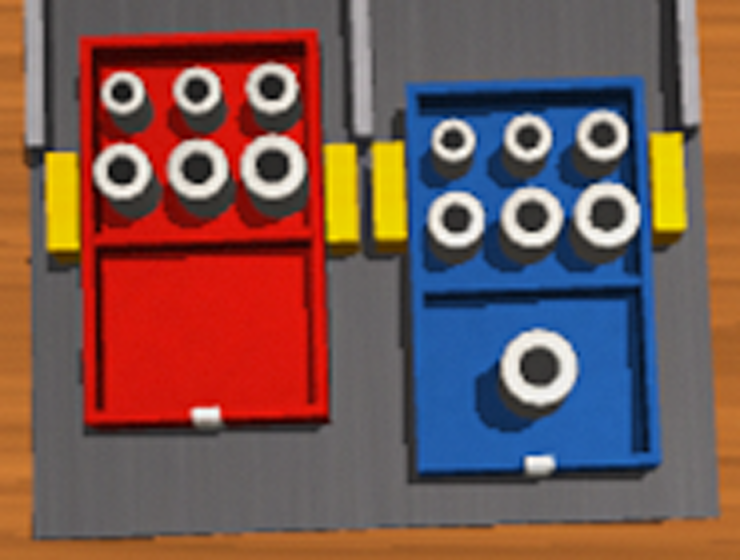

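View pics/c2.png

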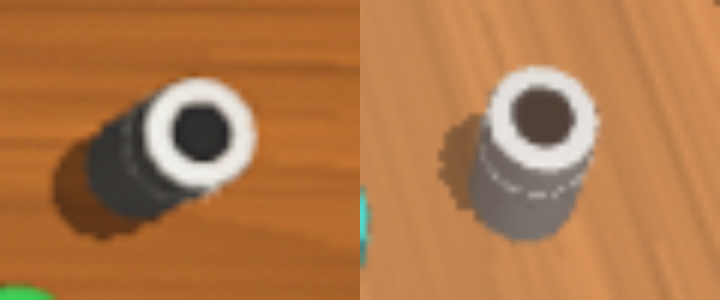

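The crops give the red rim corners (86,412)…(317,31), plate front corners (35,537) and (718,518) in crop pixels, and the chrome top disc at top (513.4,212.1) and side (380.2,369.7).

Run:
```python
from h import *
from scipy.optimize import least_squares
P=lambda u,v:(215+(u+.5)/4-.5,150+(v+.5)/4-.5)
for c,u,v in(("top",513.0,211.7),("side",379.7,369.2)): print("socket",c,atz(c,u,v,.058))
obs=[("r",-.09,.055,P(86,414)),("r",-.09,-.055,P(328,411)),("r",.09,.055,P(81,38)),("r",.09,-.055,P(317,31)),
("b",-.09,.055,P(417,464)),("b",-.09,-.055,P(660,458)),("b",.09,.055,P(407,87)),("b",.09,-.055,P(641,78)),
("p",-.13,.16,P(35,537)),("p",-.13,-.16,P(718,518))]
def f(q):
    x,y,t,pr,pb=q;R=np.array([[np.cos(t),-np.sin(t)],[np.sin(t),np.cos(t)]]);e=[]
    for k,a,b,uv in obs:
        z=.039
        if k=="r":a,b=a+.09-pr,b+.075
        elif k=="b":a,b=a+.09-pb,b-.075
        else:z=.005
        w=R@[a,b]+[x,y]; e+=list(proj("top",np.array([*w,z]))-uv)
    return e
s=least_squares(f,[.5,.05,0,.09,.09]);print(s.x);print(np.round(s.fun,1))
x,y,t,pr,pb=s.x;R=np.array([[np.cos(t),-np.sin(t)],[np.sin(t),np.cos(t)]])
for u,v in((P(63,250)),(P(341,243)),(P(388,240)),(P(668,233))): print("shoe in rack",R.T@(atz("top",u,v,.039)[:2]-[x,y]))
W=lambda a,b:np.round(R@[a,b]+[x,y],4)
print("comp centre",W(-pr+.044,.075),"face",W(-pr,.075),"home face",W(0,.075))
```

```text
socket top [ 0.5723819  -0.32274035  0.058     ]
socket side [ 0.57220756 -0.32093273  0.058     ]
[0.57613027 0.04864771 0.04175943 0.07963652 0.10651587]
[-0.4  1.5 -0.1  0.5 -0.2 -1.   0.2 -1.   0.1  1.3  0.2  1.  -0.3 -1.5
  0.7 -1.  -0.6  0.2  0.3 -0.2]
shoe in rack [-0.00110153  0.13895867]
shoe in rack [-0.00163442  0.01187912]
shoe in rack [-0.0008799  -0.00964537]
shoe in rack [-0.00144037 -0.1378445 ]
comp centre [0.5374 0.1221] face [0.4934 0.1203] home face [0.573  0.1236]
```

```bash
cat >> h.py <<'E'
from scipy.spatial.transform import Rotation as Ro
def inc(p,yaw=.042):
    s=manip.read_state(); w,x,y,z=s["eef_rot"]; R=Ro.from_quat([x,y,z,w])
    G=Ro.from_euler('z',yaw)*Ro.from_euler('x',np.pi)
    d=R.inv().apply(np.array(p)-s["ee_pos"]); r=(R.inv()*G).as_rotvec()
    print("inc",np.round(d/.25,4),np.round(r/(np.pi/2),4),"t",s["time"],s["ee_pos"],"F",np.round(s["wrist_force"],1))
E
python3 -c "
from h import *
inc([.5723,-.322,.14])"
```

```text
inc [ 1.6362 -0.6452  0.3653] [-1.000e-04 -0.000e+00  2.188e-01] t 0.55 [ 0.25398119 -0.62535283  0.2312921 ] F [-0.7 -0.4 -0.2]
```

Call:
move_arm --pt "0.2 -0.08 0 0 0 0.055 0.2" --pt "0.4 -0.16 0.05 0 0 0.11 0.2" --pt "0.6 -0.24 0.1 0 0 0.165 0.2" --pt "0.8 -0.32 0.15 0 0 0.219 0.2" --pt "0.98 -0.4 0.2 0 0 0.219 0.2" --pt "0.98 -0.4 0.2 0 0 0.219 0.2" --pt "0.98 -0.4 0.2 0 0 0.219 0.2" --pt "0.98 -0.4 0.2 0 0 0.219 0.2"

```text
time: 1.35
ee_pos: [0.4434, -0.4406, 0.1814]
eef_rot: [0.0, 1.0, 0.021, -0.0]
wrist_force: [-1.3, -0.4, -0.2]
width: 0.0687
grip_force: 0.0
```

```bash
python3 -c "
from h import *
inc([.5723,-.322,.14])"
```

```text
inc [ 0.5353 -0.4519  0.1653] [0.0001 0.0001 0.0003] t 1.35 [ 0.4433936  -0.44055971  0.18136926] F [-1.3 -0.4 -0.2]
```

Call:
move_arm --pt "0.18 -0.15 0.05 0 0 0 0.2" --pt "0.36 -0.3 0.1 0 0 0 0.2" --pt "0.535 -0.452 0.165 0 0 0 0.2" --pt "0.535 -0.452 0.165 0 0 0 0.2" --pt "0.535 -0.452 0.165 0 0 0 0.2" --pt "0.535 -0.452 0.25 0 0 0 0.2" --pt "0.535 -0.452 0.35 0 0 0 0.2" --pt "0.535 -0.452 0.45 0 0 0 0.2" --pt "0.535 -0.452 0.55 0 0 0 0.2" --pt "0.535 -0.452 0.63 0 0 0 0.2" --pt "0.535 -0.452 0.63 0 0 0 0.2" --pt "0.535 -0.452 0.63 0 0 0 0.2"

```text
time: 2.55
ee_pos: [0.5717, -0.3236, 0.0245]
eef_rot: [0.0, 1.0, 0.02, -0.0]
wrist_force: [-0.3, -1.3, -0.8]
width: 0.0681
grip_force: 0.0
```

Call:
move_arm --pt "0 0 0 0 0 0 1" --pt "0 0 0 0 0 0 1" --pt "0 0 0 0 0 0 1" --pt "0 0 0 0 0 0 1" --pt "0 0 0 0 0 0 1" --pt "0 0 0 0 0 0 1"

```text
time: 3.15
ee_pos: [0.5728, -0.3226, 0.0252]
eef_rot: [0.0, 1.0, 0.021, 0.001]
wrist_force: [-2.0, 0.8, 8.2]
width: 0.0328
grip_force: 58.8
```

```bash
python3 -c "
from h import *
inc([.5374,.1221,.20])
a=snap('top','top1');b=snap('side','side1')
u,v=map(int,proj('top',np.array([.572,-.322,.05])));p,q=map(int,proj('side',np.array([.572,-.322,.05])))
c=np.hstack([a[v-60:v+60,u-60:u+60],b[q-60:q+60,p-60:p+60]])
cv2.imwrite('pics/c3.png',cv2.resize(c,None,fx=3,fy=3)[:,:,::-1])"
```

```text
inc [-0.0664 -1.7824 -0.7009] [ 0.0006 -0.0009 -0.0002] t 3.15 [ 0.5727999  -0.32257885  0.02524338] F [-2.   0.8  8.2]
```

View pics/c3.png

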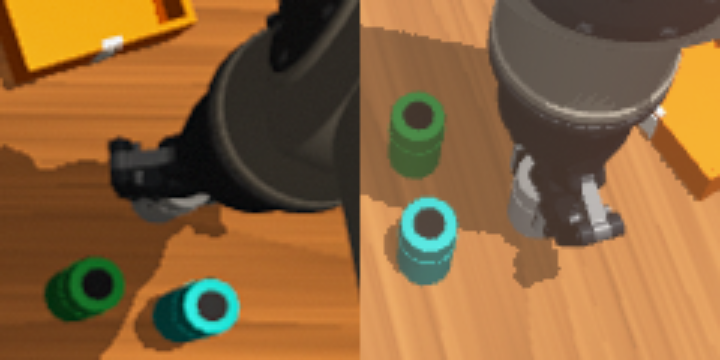

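The chrome socket is in the grip: 58.8 N on the pads, opening about its diameter, with green and cyan standing clear. Next I'll lift and carry it.

Call:
move_arm --pt "0 0 -0.1 0 0 0 1" --pt "0 0 -0.25 0 0 0 1" --pt "0 0 -0.4 0 0 0 1" --pt "0 0 -0.55 0 0 0 1" --pt "0 -0.12 -0.65 0 0 0 1" --pt "-0.02 -0.26 -0.7 0 0 0 1" --pt "-0.03 -0.4 -0.7 0 0 0 1" --pt "-0.03 -0.55 -0.7 0 0 0 1" --pt "-0.03 -0.7 -0.7 0 0 0 1" --pt "-0.03 -0.85 -0.7 0 0 0 1" --pt "-0.03 -1 -0.7 0 0 0 1" --pt "-0.03 -1 -0.7 0 0 0 1"

```text
time: 4.45
ee_pos: [0.5543, -0.067, 0.1995]
eef_rot: [-0.001, 1.0, 0.024, 0.0]
wrist_force: [0.2, -0.2, -1.2]
width: 0.0326
grip_force: 60.0
```

Call:
move_arm --pt "-0.01 -0.13 0 0 0 0 1" --pt "-0.01 -0.26 0 0 0 0 1" --pt "-0.02 -0.4 0 0 0 0 1" --pt "-0.02 -0.53 0 0 0 0 1" --pt "-0.03 -0.67 0 0 0 0 1" --pt "-0.036 -0.782 0 0 0 0 1" --pt "-0.036 -0.782 0 0 0 0 1" --pt "-0.036 -0.782 0 0 0 0 1" --pt "-0.036 -0.782 0 0 0 0 1"

```text
time: 5.35
ee_pos: [0.5374, 0.1212, 0.199]
eef_rot: [0.0, 1.0, 0.02, 0.0]
wrist_force: [-0.2, -0.1, -1.1]
width: 0.0326
grip_force: 60.2
```

```bash
python3 -c "
from h import *
inc([.5374,.1221,.037])
s=manip.read_state();print(s['width'],s['grip_force'])
a=snap('top','top2');b=snap('side','side2')
u,v=map(int,proj('top',np.array([.537,.122,.1])));p,q=map(int,proj('side',np.array([.537,.122,.15])))
c=np.hstack([a[v-65:v+65,u-65:u+65],b[q-65:q+65,p-65:p+65]])
cv2.imwrite('pics/c4.png',cv2.resize(c,None,fx=3,fy=3)[:,:,::-1])"
```

```text
inc [ 0.     -0.0038  0.6482] [ 0.0003 -0.0002 -0.0009] t 5.35 [0.53738224 0.1212051  0.19904135] F [-0.2 -0.1 -1.1]
0.0325742854140293 60.170438289642334
```

View pics/c4.png

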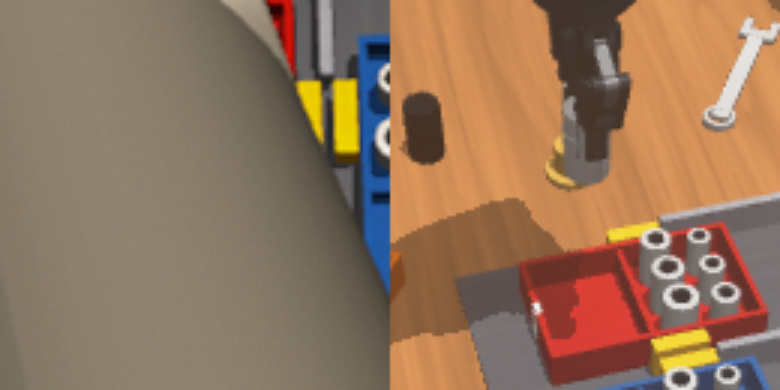

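The socket hangs upright in the gripper, above the tray. Lowering it now.

Call:
move_arm --pt "0 -0.004 0.1 0 0 0 1" --pt "0 -0.004 0.2 0 0 0 1" --pt "0 -0.004 0.3 0 0 0 1" --pt "0 -0.004 0.4 0 0 0 1" --pt "0 -0.004 0.5 0 0 0 1" --pt "0 -0.004 0.57 0 0 0 1" --pt "0 -0.004 0.61 0 0 0 1" --pt "0 -0.004 0.63 0 0 0 1" --pt "0 -0.004 0.64 0 0 0 1" --pt "0 -0.004 0.648 0 0 0 1" --pt "0 -0.004 0.652 0 0 0 1" --pt "0 -0.004 0.652 0 0 0 1"

```text
time: 6.65
ee_pos: [0.5374, 0.1234, 0.0362]
eef_rot: [-0.0, 1.0, 0.021, 0.0]
wrist_force: [0.2, -0.2, -1.5]
width: 0.0325
grip_force: 60.1
```

Call:
move_arm --pt "0 0 0.004 0 0 0 1" --pt "0 0 0.006 0 0 0 1" --pt "0 0 0.006 0 0 0 1"

```text
time: 6.95
ee_pos: [0.5375, 0.1235, 0.0352]
eef_rot: [-0.0, 1.0, 0.021, 0.0]
wrist_force: [-4.2, -0.2, 11.9]
width: 0.0327
grip_force: 61.7
```

Contact (11.9 N). Releasing with a partial opening, then lifting out.

Call:
move_arm --pt "0 0 -0.002 0 0 0 0.5" --pt "0 0 -0.002 0 0 0 0.4" --pt "0 0 -0.002 0 0 0 0.35" --pt "0 0 -0.002 0 0 0 0.3" --pt "0 0 -0.002 0 0 0 0.3" --pt "0 0 -0.1 0 0 0 0.3" --pt "0 0 -0.2 0 0 0 0.3" --pt "0 0 -0.35 0 0 0 0.3" --pt "0 0 -0.45 0 0 0 0.3" --pt "-0.15 0 -0.45 0 0 0 0.6" --pt "-0.3 0 -0.45 0 0 0 1" --pt "-0.3 0 -0.45 0 0 0 1"

```text
time: 8.15
ee_pos: [0.4582, 0.1197, 0.1468]
eef_rot: [0.0, 1.0, 0.021, -0.001]
wrist_force: [-0.1, -0.5, -1.0]
width: 0.0163
grip_force: 0.0
```

```bash
python3 -c "
from h import *
t=.0418;f=np.array([.4934,.1203]);d=np.array([np.cos(t),np.sin(t)])
inc([*(f-.03*d),.022])
b=snap('side','side3')
p,q=map(int,proj('side',np.array([.52,.122,.06])))
cv2.imwrite('pics/c5.png',cv2.resize(b[q-70:q+70,p-90:p+90],None,fx=4,fy=4)[:,:,::-1])"
```

```text
inc [0.0215 0.003  0.499 ] [0.0006 0.0012 0.0005] t 8.15 [0.45824169 0.11969036 0.14675356] F [-0.1 -0.5 -1. ]
```

View pics/c5.png

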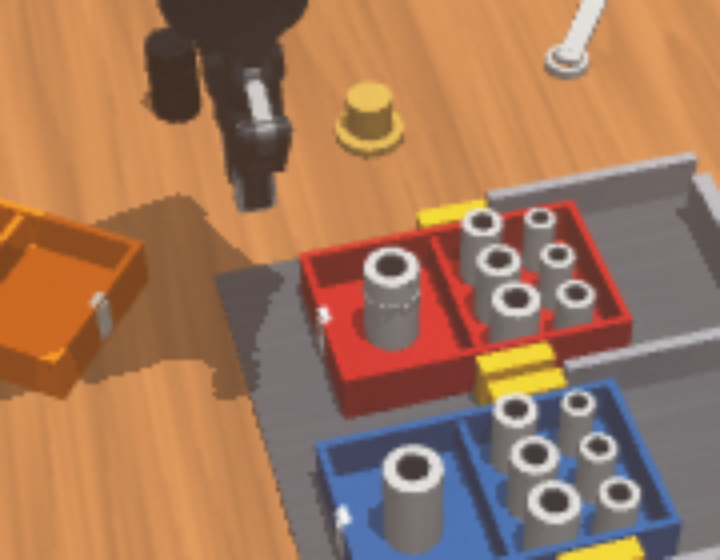

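The socket stands upright in the front compartment, and blue is undisturbed. I'll lower the closed fingers in front of the stripe and push.

Call:
move_arm --pt "0 0.003 0.05 0 0 0 1" --pt "0 0.003 0.15 0 0 0 1" --pt "0 0.003 0.25 0 0 0 1" --pt "0 0.003 0.35 0 0 0 1" --pt "0 0.003 0.43 0 0 0 1" --pt "0 0.003 0.48 0 0 0 1" --pt "0 0.003 0.499 0 0 0 1" --pt "0 0.003 0.499 0 0 0 1" --pt "0 0.003 0.499 0 0 0 1"

```text
time: 9.1
ee_pos: [0.4628, 0.1197, 0.0226]
eef_rot: [-0.0, 1.0, 0.021, 0.0]
wrist_force: [0.9, -0.3, -1.4]
width: 0.0
grip_force: 0.0
```

```bash
python3 -c "
from h import *
t=.0418;f=np.array([.573,.1236]);d=np.array([np.cos(t),np.sin(t)])
inc([*(f-.011*d),.022])"
```

```text
inc [0.3972 0.0027 0.0027] [-0.0002 -0.0005 -0.0002] t 9.1 [0.4627599  0.11967919 0.02259149] F [ 0.9 -0.3 -1.4]
```

Call:
move_arm --pt "0.02 0.001 0 0 0 0 1" --pt "0.04 0.001 0 0 0 0 1" --pt "0.055 0.001 0 0 0 0 1" --pt "0.065 0.001 0 0 0 0 1" --pt "0.075 0.001 0 0 0 0 1" --pt "0.085 0.001 0 0 0 0 1" --pt "0.1 0.001 0 0 0 0 1" --pt "0.115 0.001 0 0 0 0 1" --pt "0.13 0.002 0 0 0 0 1" --pt "0.145 0.002 0 0 0 0 1" --pt "0.16 0.002 0 0 0 0 1" --pt "0.175 0.002 0 0 0 0 1"

```text
time: 10.3
ee_pos: [0.5047, 0.1206, 0.0218]
eef_rot: [0.0, 1.0, 0.021, -0.001]
wrist_force: [-8.1, -0.3, 6.2]
width: 0.0001
grip_force: 4.3
```

Call:
move_arm --pt "0.015 0 0 0 0 0 1" --pt "0.03 0 0 0 0 0 1" --pt "0.045 0 0 0 0 0 1" --pt "0.06 0 0 0 0 0 1" --pt "0.075 0 0 0 0 0 1" --pt "0.09 0 0 0 0 0 1" --pt "0.105 0 0 0 0 0 1" --pt "0.12 0 0 0 0 0 1" --pt "0.135 0 0 0 0 0 1" --pt "0.145 0 0 0 0 0 1" --pt "0.155 0 0 0 0 0 1" --pt "0.16 0 0 0 0 0 1"

```text
time: 11.5
ee_pos: [0.5448, 0.1224, 0.0218]
eef_rot: [0.0, 1.0, 0.021, -0.001]
wrist_force: [-7.8, -1.1, 6.3]
width: -0.0001
grip_force: 4.1
```

```bash
python3 -c "
from h import *
t=.0418;f=np.array([.573,.1236]);d=np.array([np.cos(t),np.sin(t)])
inc([*(f-.011*d),.022])
b=snap('side','side4')
p,q=map(int,proj('side',np.array([.57,.11,.04])))
cv2.imwrite('pics/c6.png',cv2.resize(b[q-70:q+70,p-90:p+90],None,fx=4,fy=4)[:,:,::-1])"
```

```text
inc [ 0.069  -0.0001 -0.0012] [ 0.0003  0.0016 -0.    ] t 11.5 [0.54477479 0.1223883  0.02175225] F [-7.8 -1.1  6.3]
```

View pics/c6.png

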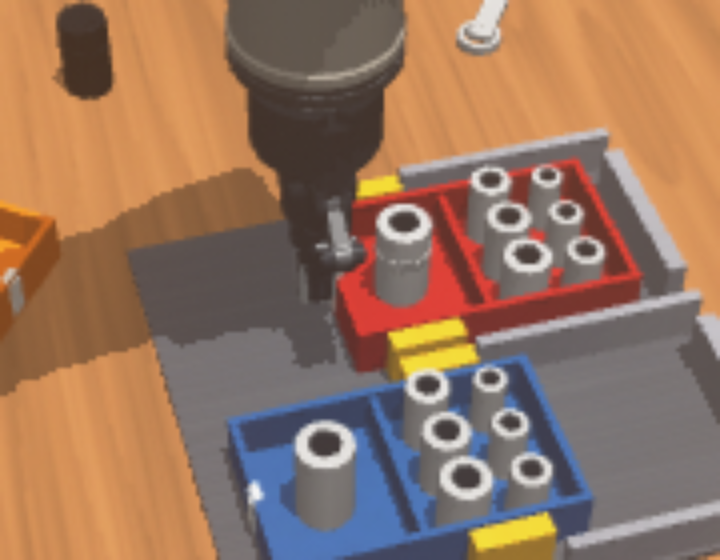

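The tray is sliding straight with the socket upright and about 17 mm left to go. I'll push on slowly and watch the force.

Call:
move_arm --pt "0.01 0 0 0 0 0 1" --pt "0.02 0 0 0 0 0 1" --pt "0.03 0 0 0 0 0 1" --pt "0.04 0 0 0 0 0 1" --pt "0.048 0 0 0 0 0 1" --pt "0.055 0 0 0 0 0 1" --pt "0.06 0 0 0 0 0 1" --pt "0.06 0 0 0 0 0 1"

```text
time: 12.35
ee_pos: [0.5599, 0.123, 0.0217]
eef_rot: [0.0, 1.0, 0.021, -0.001]
wrist_force: [-5.6, -0.5, 3.3]
width: 0.0
grip_force: 2.7
```

Call:
move_arm --pt "0.005 0 0 0 0 0 1" --pt "0.01 0 0 0 0 0 1" --pt "0.01 0 0 0 0 0 1"

```text
time: 12.65
ee_pos: [0.5624, 0.1231, 0.0217]
eef_rot: [0.0, 1.0, 0.021, -0.001]
wrist_force: [-5.7, -0.4, 3.5]
width: -0.0
grip_force: 2.8
```

Call:
move_arm --pt "0.004 0 0 0 0 0 1" --pt "0.008 0 0 0 0 0 1" --pt "0.008 0 0 0 0 0 1"

```text
time: 12.95
ee_pos: [0.5626, 0.1231, 0.0215]
eef_rot: [0.001, 1.0, 0.021, -0.003]
wrist_force: [-15.7, -1.2, 10.8]
width: 0.0
grip_force: 8.0
```

Call:
move_arm --pt "0.004 0 0 0 0 0 1" --pt "0.008 0 0 0 0 0 1" --pt "0.008 0 0 0 0 0 1"

```text
time: 13.25
ee_pos: [0.5627, 0.123, 0.0212]
eef_rot: [0.001, 1.0, 0.021, -0.004]
wrist_force: [-26.9, -0.2, 17.8]
width: 0.0
grip_force: 13.5
```

The stop is reached: force is rising, the TCP has stopped, and it is at the expected home position. Backing off and checking.

Call:
move_arm --pt "-0.02 0 0 0 0 0 1" --pt "-0.08 0 0 0 0 0 1" --pt "-0.2 0 0 0 0 0 1" --pt "-0.25 0 -0.15 0 0 0 1" --pt "-0.25 0 -0.3 0 0 0 1" --pt "-0.25 0 -0.5 0 0 0 1" --pt "-0.25 0 -0.5 0 0 0 1" --pt "-0.25 0 -0.5 0 0 0 1"

```text
time: 14.05
ee_pos: [0.5058, 0.1209, 0.1484]
eef_rot: [-0.0, 1.0, 0.021, 0.001]
wrist_force: [-0.4, -0.7, 0.0]
width: -0.0
grip_force: 0.0
```

```bash
python3 -c "
from h import *
b=snap('side','side5')
p,q=map(int,proj('side',np.array([.57,.09,.04])))
cv2.imwrite('pics/c7.png',cv2.resize(b[q-70:q+70,p-90:p+90],None,fx=4,fy=4)[:,:,::-1])"
```

```text
(no output)
```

View pics/c7.png

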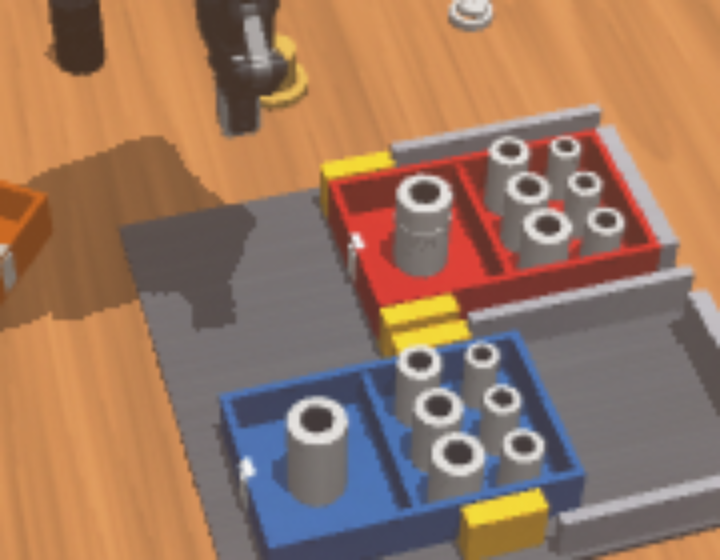

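The red tray is home, flush with the yellow shoes. The socket is upright, blue is where it was, and the arm is clear.

```bash
python3 -c "
from h import *
print(manip.job_done())"
```

```text
the job is handed in; nothing more can be done
None
```

The chrome socket stands upright in the red cassette's front compartment and the cassette is against its back stop, flush with the rack front. The blue cassette was left in place, and the job was handed in at about 14 s; no verdict came back.

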